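Free and hold back the belt tensioner

ROBOT

A 7-joint arm with a two-finger parallel gripper is mounted at the origin on a cart in front of the work surface, level with it; the furniture and walls round the work are solid. World frame = base frame: x ahead of the robot, y to its left, z up, the work surface at z = 0. Lengths are in m, angles in rad, forces in N, time in s.
With the tool pointing down it reaches from about 0.35 to 0.9 m from the base axis. Payload 7.2 kg.
Tool frame: the origin (TCP) lies where the fingers leave the gripper's body, on its centre line; the fingertips stand 73 mm ahead of it and the grasp point (between the pads) lies 54 mm ahead of it (bot.tip_reach is the distance from the TCP to the fingertips, in m); z points along the fingers, y is the line along which they close (so a half turn about z gives the same grasp; the last joint's range is limited). The gripper opens to 85 mm and grips with 20 to 120 N. Pads are 22 mm wide; open, the fingers measure 114 mm over their backs; the gripper's body (76 mm by 85 mm) begins 54 mm behind the grasp point. The pads swing forward as they close: fully open they stand 13 mm farther back than shut.
Start: joints at [-1.312, 0.411, -0.013, 1.596, 0.006, 1.134, -0.082], TCP at [0.201, 0.592, 0.304] pointing down, gripper open.
Joint ranges: [-2.95, 2.95], [-0.29, 1.99], [-1.47, 1.44], [0.14, 2.54], [-1.03, 4.17], [0.13, 1.85], [-2.86, 2.86]. Speed limits (rad/s): [2.39, 2.39, 3.01, 3.01, 3.14, 3.14, 3.14].

INTERFACE

Orientations are given as a unit quaternion [x, y, z, w].
In Python, from bench import bot, cams, job, spotter gives the robot as it stands.
- The arm moves only by the tool servo_tool, never from a script. Its argument "rows" is a list of rows, each a list of 7 numbers: the shift along the world's x, y, z scaled (see below), then the turn, a rotation vector about the world's x, y, z scaled (see below), then the opening, from 0 (shut) to 1 (fully open). A call has 1 to 5 rows; each row shifts and turns the commanded pose from where the row before left it; what a row does not reach is not made up. The controller multiplies each number of a shift by 2 cm and each number of a turn by 0.12 rad. A row lasts 1/10 s, in which the tool goes at most 50 mm and 8.59 degrees, less where a joint would pass 70% of its speed; a pose out of reach is approached as far as the arm can. A call with a number of a shift or a turn outside -1 to 1 is refused whole. A call with a gripper value outside its range is refused whole. The fingers move at their own pace and stop on an object; "grip_force" is the grip in N (left out, the last holds). Time passes only in rows, so rows that do not move let the fingers close. It gives the time, the measured TCP pose, the force, the opening and the grip force at its end, in the units of the state.
- bot.get_obs(): the state, without advancing time (a new reading comes with each control period).
- cams.camera(name): name is "scene" or "top"; returns a dict with "color" (480x640x3 uint8, red, green, blue), "K" (3x3 intrinsics, pixels), "extrinsics" (4x4, takes a point from world to camera coordinates). Camera axes: x right, y down, z forward; pixel columns grow to the right and rows downward; lengths in m; the calibration is good to about 2 mm. A picture is of the moment at which its call begins. There is no depth.
- job.close_job(): hands the job in; it is judged then, once.
Trained networks look in a picture, given as the dict that the camera call returned (one of the last four; its "shot" number tells which), for a name from the list of things; names that differ only in an ending like _2 or _b are one class to them, and where a whole thing is asked for, a point or a joint stands for the part that bears it (a point fixed in the world has none). Each returns a list of dicts, best first, with "score" (0 to 1); they miss things now and then, are a little off and sometimes report something else, mostly with a low value. They report only what shows in the picture. A call takes as long as a camera call.
- spotter.find_in(target, picture): "pixel" ([column, row] in pixels, amid what is visible of it).
- spotter.regions_of(target, picture): "mask" (480x640 bool, what is visible of it) and "pixel" ([column, row] in pixels, amid what is visible of it).
- spotter.spot_point(target, picture): "pixel" ([column, row] in pixels: a listed point, or the origin of a listed thing).
The state is a dict: "time": time; "joint_pos": joint angles; "joint_velocities": joint speeds; "joint_efforts": joint torques, N m; "eef_pos": TCP position; "ee_rot": TCP orientation; "ft_force": force on the tool from outside, world axes, zero at the start; "moment": the same for the moment, N m; "opening": opening from 0.0 (shut) to 1.0 (fully open); "grasp_force": force on a finger pad.
Only numpy, scipy, OpenCV 4.12 (cv2) and the standard library are available. Lean on these libraries where they do the work, as an engineer would, in place of code of your own. Each camera call takes 0.05 s, during which the arm holds its last target. There are 200 camera calls.

TASK

I am about to slip a new grinding belt onto this tensioner unit. Lift the red transit link up and off the two posts it hangs on and leave it standing flat on the bare worktop, grip upward, clear of the tensioner; then push the orange roller on the sprung blue arm back, past the click of the brass pawl and on until it is at or nearly at its end stop. Finish while still holding the arm compressed there with the fingers, so that your push and not the pawl carries the spring; do not let go at the end, and leave the timer, the red specimen and the screwdriver where they are.

Things in the scene. Friction and masses are not known exactly. Their poses are not given: they have to be found in the camera images.
- tensioner: Belt tensioner fixed on the worktop: grey base plate 250 (x) x 230 (y) x 10 mm, origin at the centre of its underside, -x side towards the robot at yaw 0. The arm's vertical pivot is at (90, -30) mm. Pushing the arm back takes the roller towards -y of this frame. Bar the link, nothing on it is over 78 mm high; between roller and post, under the link, only the bare plate.
- post (a point): Centre of the shoulder of the fixed steel post, 14 mm in diameter, 62 mm above the worktop, with a stub 9 mm in diameter standing 16 mm above this point; at (-17, 92) mm in the tensioner's frame, 80 mm to the +y side of the roller at rest.
- tensioner_arm (a joint): Swing of the blue arm about its pivot, rad: 0 at rest, 0.75 at the end stop, anticlockwise from above as it is pushed back. A spring returns it: pushing takes 6 to 9 N at first, 12 N near the stop and up to 18 N while its pin rides over the pawl. Let go after the click, it springs back to about 0.53, caught by the pawl. The hanging link locks it.
- roller (a point): Centre of the top face of the orange roller, an upright cylinder 26 mm in diameter, 32 to 62 mm above the worktop, fixed on the blue arm (32 mm high); a stub 9 mm in diameter stands 16 mm above this point. With the arm at q it is at x = 0.09 - 0.115 cos(0.37 - q), y = -0.03 + 0.115 sin(0.37 - q), in m in the tensioner's frame.
- pawl (a joint): Outward travel (m) of the small brass spring pawl with a red tab, low (under 32 mm) at the front edge of the base plate: 0 home, pressed out to about 0.011 as the brass pin under the arm's tip rides over it (arm between about 0.37 and 0.53 rad), back to 0 at the click.
- transit_link: Red transit link, loose, about 0.12 kg: plate 30 (x) x 110 (y) x 6 mm with 15 mm square holes at y = -40 and +40 mm and an upright grip fin in the middle, 10 mm thick (x), 36 mm long (y), its top 41 mm above the origin (centre of the plate's underside). It hangs over the stubs of roller and post, 62 mm up, axes as the tensioner's; lift it straight up over 16 mm to free it.
- link_grip (a point): A point in the red link's grip fin, 30 mm above the link's underside and 11 mm below the fin's top; grip across the fin's 10 mm thickness (the link's x). Left of the tensioner the worktop is clear for world x 0.36 to 0.55, y 0.06 to 0.45, but for specimen, screwdriver and timer; a spin dryer (to 0.2 m high) stands beyond x 0.55.
- timer: White lab timer lying on the worktop, 60 x 62 x 17 mm, origin at the centre of its underside. A bystander, to be left alone.
- red_specimen: Red round resin specimen, 30 mm in diameter, 19 mm high, origin at the centre of its underside. A bystander, to be left alone.
- screwdriver: Red-handled screwdriver lying on the worktop, 178 mm long along its y axis, 24 mm thick, origin at the middle of its length on the worktop. A bystander, to be left alone.

How it is judged:
On the way, in this order (a step that is already met when the one before it is completed fails the run):
1. the red link is off its posts and stands flat on the bare worktop, released (height (world z) of transit_link below 0.006 m and angle between transit_link's own z axis and vertical below 0.1 rad and contact force between each of the fingers, tensioner and transit_link below 0.1 N and linear speed of transit_link below 0.02 m/s), for 0.2 s.
2. the arm has been pushed past the pawl, which has clicked home behind its pin (value of joint tensioner_arm above 0.56 rad and value of joint pawl below 0.002 m), for 0.1 s.
At the end, for the whole second after the job is handed in: The fingers press the arm or roller with over 3 N and hold it still beyond 0.64 rad (stop 0.75; the pawl alone holds about 0.53); the pawl is home within 2 mm; the red link stands flat on the bare worktop, grip up (within 0.1 rad), touching neither robot nor tensioner (value of joint tensioner_arm above 0.64 rad and value of joint pawl below 0.002 m and velocity of joint tensioner_arm between -0.1 and 0.1 rad/s and contact force between the fingers and tensioner_arm above 3 N and height (world z) of transit_link below 0.006 m and angle between transit_link's own z axis and vertical below 0.1 rad and contact force between each of tensioner, the arm, the fingers and transit_link below 0.1 N); the arm keeps its last pose, push and grip.
It fails at once if the timer is shifted by more than 3 cm (distance of timer from where it was at the start of the episode above 0.03 m).
It fails at once if the red specimen is shifted by more than 3 cm (distance of red_specimen from where it was at the start of the episode above 0.03 m).
It fails at once if the screwdriver is shifted by more than 3 cm (distance of screwdriver from where it was at the start of the episode above 0.03 m).
It also fails if it takes over 53 s, if anything falls off the work surface, if the arm or the gripper's body presses on something with over 40 N, if the wrist force passes 120 N, or if a joint passes its speed limit or range.

## Working session

There is one attempt and no reset: what is moved stays moved. The work goes in short steps, Python scripts to look and compute and a tool call to move; the robot and the scene stay as the last step left them, time stands still between calls to the robot, and variables do not carry over. Pictures are saved under pics/ and viewed, at most 10 in all, crops included, and the job is handed in when it is done.

Besides the shell and the picture viewer there is one more tool, called after "Call:" as a command line: name --pt "numbers of a row" for each row, then --argument value for the rest. servo_tool: Moves the arm, as the interface text tells. Shifts and turns lie within -1 to 1; 1 stands for 2 cm of shift or 0.12 rad of turn. Its arguments: {"type":"object","properties":{"rows":{"type":"array","items":{"type":"array","items":{"type":"number"}}},"grip_force":{"type":"number"}},"required":["rows"]}

```bash
mkdir -p pics
cat > h.py <<'E'
import numpy as np, cv2
from bench import bot, cams, job, spotter
def save(p,n): cv2.imwrite('pics/'+n, p["color"][:,:,::-1])
def proj(p,X):
    E=np.array(p["extrinsics"]);c=E[:3,:3]@np.array(X)+E[:3,3];u=np.array(p["K"])@c;return u[:2]/u[2]
def ray(p,px,z):
    E=np.array(p["extrinsics"]);R=E[:3,:3];C=-R.T@E[:3,3]
    d=R.T@np.linalg.inv(p["K"])@np.array([px[0],px[1],1.]);return C+d*(z-C[2])/d[2]
E
python3 - <<'E'
from h import *
o=bot.get_obs();print({k:np.round(v,3) for k,v in o.items()})
Z=dict(tensioner=0,post=.062,roller=.062,link_grip=.092,transit_link=.062,timer=0,red_specimen=0,screwdriver=0)
for n in ("top","scene"):
    p=cams.camera(n);save(p,n+"0.png")
    for t,z in Z.items():
        for r in spotter.spot_point(t,p)[:2]: print(n,t,round(r["score"],2),np.round(r["pixel"]),ray(p,r["pixel"],z).round(3))
E
```

```text
{'time': np.float64(0.0), 'joint_pos': array([-1.312,  0.412, -0.013,  1.597,  0.006,  1.134, -0.082]), 'joint_velocities': array([ 0.   , -0.002, -0.   ,  0.002,  0.   , -0.   ,  0.001]), 'joint_efforts': array([ 2.0000e-03, -6.0062e+01,  6.8300e-01, -2.9943e+01,  1.4000e-02,
        1.0000e-02, -0.0000e+00]), 'eef_pos': array([0.201, 0.592, 0.303]), 'ee_rot': array([ 0.163,  0.987, -0.001, -0.   ]), 'ft_force': array([ 0.301,  0.208, -0.642]), 'moment': array([-0.004,  0.007, -0.004]), 'grasp_force': np.float64(0.0), 'opening': np.float64(1.005)}
top tensioner 0.81 [447. 241.] [ 0.537 -0.211  0.   ]
top post 0.58 [412. 252.] [ 0.507 -0.12   0.062]
top roller 0.92 [450. 243.] [ 0.528 -0.205  0.062]
top roller 0.2 [446. 237.] [ 0.54  -0.196  0.062]
top link_grip 0.95 [431. 246.] [ 0.519 -0.157  0.092]
top transit_link 0.89 [432. 251.] [ 0.51  -0.165  0.062]
top timer 0.78 [176. 284.] [0.427 0.426 0.   ]
top red_specimen 0.64 [312. 278.] [0.447 0.107 0.   ]
top screwdriver 0.64 [238. 266.] [0.473 0.281 0.   ]
scene tensioner 0.97 [253. 202.] [ 0.553 -0.198  0.   ]
scene post 0.72 [404. 315.] [0.513 0.33  0.062]
scene post 0.57 [279. 193.] [ 0.519 -0.121  0.062]
scene roller 0.55 [261. 178.] [ 0.523 -0.198  0.062]
scene link_grip 0.9 [272. 178.] [ 0.519 -0.146  0.092]
scene transit_link 0.75 [269. 183.] [ 0.519 -0.167  0.062]
scene red_specimen 0.66 [356. 256.] [0.455 0.104 0.   ]
scene screwdriver 0.8 [402. 313.] [0.476 0.287 0.   ]
```

View pics/top0.png

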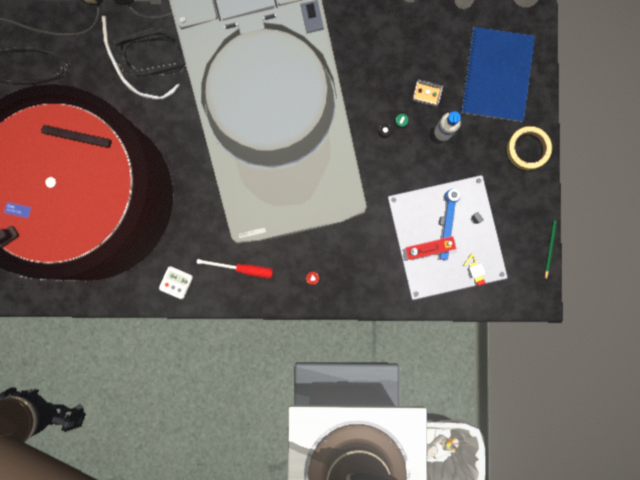

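View pics/scene0.png

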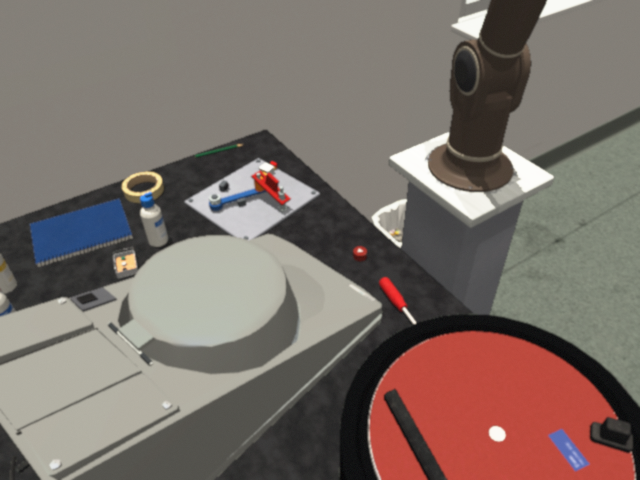

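Run:
```python
from h import *
p=cams.camera("top")
g=cv2.cvtColor(p["color"],cv2.COLOR_RGB2HSV)
roi=np.zeros(g.shape[:2],np.uint8);roi[165:310,380:520]=1
m=((g[:,:,2]>120)&(g[:,:,1]<60)).astype(np.uint8)*roi
m=cv2.morphologyEx(m,cv2.MORPH_CLOSE,np.ones((25,25)))
c=max(cv2.findContours(m,0,2)[0],key=cv2.contourArea)
b=cv2.boxPoints(cv2.minAreaRect(c));print(b.round(1))
W=np.array([ray(p,x,.01) for x in b]);print(W.round(4))
print("sides",[np.linalg.norm(W[i]-W[(i+1)%4]).round(4) for i in range(4)])
ctr=W.mean(0)
es=[W[(i+1)%4]-W[i] for i in range(4)];a=[np.arctan2(e[1],e[0]) for e in es]
yaw=np.mean([(x+np.pi/4)%(np.pi/2)-np.pi/4 for x in a]);print("c",ctr.round(4),"yaw",yaw)
R=np.array([[np.cos(yaw),-np.sin(yaw)],[np.sin(yaw),np.cos(yaw)]])
T=lambda x,y:ctr[:2]+R@[x,y]
print("post",T(-.017,.092),"link",T(-.017,.052))
for q in(0,.5,.7): print(q,T(.09-.115*np.cos(.37-q),-.03+.115*np.sin(.37-q)).round(4))
for t in("link_grip","roller","pawl"):
  for r in spotter.regions_of(t,p)[:1]:
    ys,xs=np.nonzero(r["mask"]);print(t,r["score"],xs.min(),xs.max(),ys.min(),ys.max())
    if t=="link_grip":print(cv2.minAreaRect(np.c_[xs,ys].astype(np.float32)))
for n,z in(("post",.062),("link_grip",.103)): 
  print(n,proj(p,[*T(-.017,.092 if n=="post" else .052),z]))
```

```text
[[386.9 195.7]
 [483.  173.1]
 [507.7 278.1]
 [411.6 300.7]]
[[ 0.6416 -0.0672  0.01  ]
 [ 0.698  -0.294   0.01  ]
 [ 0.451  -0.35    0.01  ]
 [ 0.3959 -0.1257  0.01  ]]
sides [np.float64(0.2337), np.float64(0.2533), np.float64(0.2309), np.float64(0.2526)]
c [ 0.5466 -0.2092  0.01  ] yaw 0.23543122158990293
post [ 0.50865516 -0.123749  ] link [ 0.51798565 -0.16264555]
0 [ 0.5272 -0.202 ]
0.5 [ 0.5338 -0.2585]
0.7 [ 0.5441 -0.279 ]
roller 0.45 440 459 189 259
pawl 0.69 465 484 253 284
post [414.06075902 251.00080647]
link_grip [434.56745146 245.80237797]
```

Call:
servo_tool --pt "0.4 -0.94 0.2 0 0 -0.21 1" --pt "0.4 -0.94 0.2 0 0 -0.21 1" --pt "0.4 -0.94 0 0 0 -0.21 1" --pt "0.4 -0.94 0 0 0 -0.21 1" --pt "0.4 -0.94 0 0 0 -0.21 1"

```text
time: 1.6
eef_pos: [0.2409, 0.4972, 0.312]
ee_rot: [0.225, 0.974, 0.0, 0.0]
ft_force: [-0.1, -0.2, -0.6]
opening: 0.998
grasp_force: 0.0
```

Call:
servo_tool --pt "0.4 -0.94 0 0 0 -0.21 1" --pt "0.4 -0.94 0 0 0 -0.21 1" --pt "0.4 -0.94 0 0 0 -0.21 1" --pt "0.4 -0.94 0 0 0 -0.21 1" --pt "0.4 -0.94 0 0 0 -0.21 1"

```text
time: 2.1
eef_pos: [0.2812, 0.4025, 0.3119]
ee_rot: [0.286, 0.958, 0.0, 0.0]
ft_force: [0.0, 0.1, -0.5]
opening: 0.996
grasp_force: 0.0
```

Call:
servo_tool --pt "0.4 -0.94 0 0 0 -0.21 1" --pt "0.4 -0.94 0 0 0 -0.21 1" --pt "0.4 -0.94 0 0 0 -0.21 1" --pt "0.4 -0.94 0 0 0 -0.21 1" --pt "0.4 -0.94 0 0 0 -0.21 1"

```text
time: 2.6
eef_pos: [0.3213, 0.3083, 0.3119]
ee_rot: [0.346, 0.938, 0.0, -0.0]
ft_force: [-0.2, -0.0, 0.8]
opening: 1.0
grasp_force: 0.0
```

Call:
servo_tool --pt "0.4 -0.94 0 0 0 -0.21 1" --pt "0.4 -0.94 0 0 0 -0.21 1" --pt "0.4 -0.94 0 0 0 -0.21 1" --pt "0.4 -0.94 0 0 0 -0.21 1" --pt "0.4 -0.94 0 0 0 -0.21 1"

```text
time: 3.1
eef_pos: [0.3613, 0.2143, 0.3119]
ee_rot: [0.405, 0.915, 0.0, 0.0]
ft_force: [0.1, 0.0, 0.8]
opening: 1.001
grasp_force: 0.0
```

Call:
servo_tool --pt "0.4 -0.94 0 0 0 -0.21 1" --pt "0.4 -0.94 0 0 0 -0.21 1" --pt "0.4 -0.94 0 0 0 -0.21 1" --pt "0.4 -0.94 0 0 0 -0.21 1" --pt "0.4 -0.94 0 0 0 -0.21 1"

```text
time: 3.6
eef_pos: [0.4013, 0.1203, 0.3119]
ee_rot: [0.461, 0.887, 0.0, 0.0]
ft_force: [0.0, 0.5, -0.6]
opening: 0.999
grasp_force: 0.0
```

Call:
servo_tool --pt "0.4 -0.94 0 0 0 -0.21 1" --pt "0.4 -0.94 0 0 0 -0.21 1" --pt "0.4 -0.94 0 0 0 -0.21 1" --pt "0.4 -0.94 0 0 0 -0.21 1" --pt "0.4 -0.94 0 0 0 -0.21 1"

```text
time: 4.1
eef_pos: [0.4412, 0.0263, 0.3119]
ee_rot: [0.516, 0.856, -0.0, 0.0]
ft_force: [0.2, 0.1, -0.4]
opening: 0.998
grasp_force: 0.0
```

Call:
servo_tool --pt "0.4 -0.94 0 0 0 -0.21 1" --pt "0.4 -0.94 0 0 0 -0.21 1" --pt "0.4 -0.94 0 0 0 -0.21 1" --pt "0.4 -0.94 0 0 0 -0.21 1" --pt "0.4 -0.94 0 0 0 -0.21 1"

```text
time: 4.6
eef_pos: [0.4811, -0.0678, 0.3119]
ee_rot: [0.569, 0.822, -0.0, 0.0]
ft_force: [-0.6, 0.8, -0.4]
opening: 1.0
grasp_force: 0.0
```

Call:
servo_tool --pt "0.4 -0.94 -0.5 0 0 -0.21 0.7" --pt "0.4 -0.94 -0.5 0 0 -0.21 0.7" --pt "0.4 -0.94 -0.5 0 0 -0.21 0.7" --pt "0.4 -0.94 -0.5 0 0 -0.21 0.7" --pt "0.4 -0.94 -0.5 0 0 -0.21 0.7"

```text
time: 5.1
eef_pos: [0.5209, -0.1619, 0.2613]
ee_rot: [0.62, 0.785, -0.0, 0.0]
ft_force: [0.8, -0.1, 0.2]
opening: 0.703
grasp_force: 0.0
```

Call:
servo_tool --pt "-0.1 0.05 -1 0 0 0 0.7" --pt "0 0 -1 0 0 0 0.7" --pt "0 0 -1 0 0 0 0.7" --pt "0 0 -1 0 0 0 0.7" --pt "0 0 -1 0 0 0 0.7"

```text
time: 5.6
eef_pos: [0.5186, -0.1602, 0.1609]
ee_rot: [0.619, 0.785, -0.0, 0.0]
ft_force: [0.9, -0.1, 0.1]
opening: 0.698
grasp_force: 0.0
```

Call:
servo_tool --pt "0 0 -0.5 0 0 0 0.7" --pt "0 0 -0.25 0 0 0 0.7" --pt "0 0 0 0 0 0 0.3"

```text
time: 5.9
eef_pos: [0.5186, -0.1595, 0.1467]
ee_rot: [0.619, 0.785, -0.0, -0.0]
ft_force: [-0.7, -0.3, -0.6]
opening: 0.546
grasp_force: 0.0
```

Run:
```python
from h import *
a=cams.camera("top");b=cams.camera("scene")
f=lambda p,x,y,w,h:cv2.resize(p["color"][y:y+h,x:x+w],(400,400),interpolation=3)
save({"color":np.hstack([f(a,380,190,110,110),f(b,220,110,110,110)])},"c1.png")
```

```text
(no output)
```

View pics/c1.png

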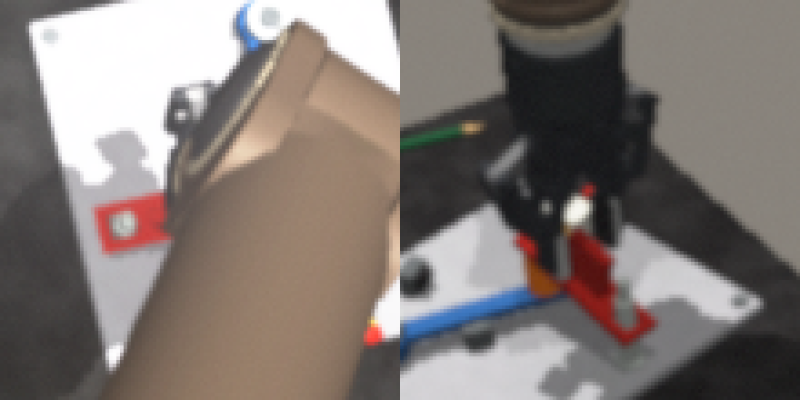

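Call:
servo_tool --pt "-0.05 0.2 0 0 0 0 0.3" --pt "0 0 0 0 0 0 0" --pt "0 0 0 0 0 0 0" --pt "0 0 0 0 0 0 0" --pt "0 0 0 0 0 0 0" --grip_force 40

```text
time: 6.5
eef_pos: [0.5177, -0.1544, 0.1473]
ee_rot: [0.619, 0.786, 0.0, -0.0]
ft_force: [-2.2, 4.1, 6.9]
opening: 0.105
grasp_force: 41.1
```

Call:
servo_tool --pt "0 0 0 0 0 0 0" --pt "0 0 0.2 0 0 0 0" --pt "0 0 0.4 0 0 0 0" --pt "0 0 0.5 0 0 0 0" --pt "0 0 0.5 0 0 0 0"

```text
time: 7.0
eef_pos: [0.5177, -0.1555, 0.18]
ee_rot: [0.619, 0.785, -0.0, 0.0]
ft_force: [-1.0, -0.1, -1.7]
opening: 0.106
grasp_force: 40.6
```

Call:
servo_tool --pt "0 0 1 0 0 0 0" --pt "0 0 1 0 0 0 0" --pt "-0.6 0.95 0.3 0 0 0 0" --pt "-0.6 0.95 0 0 0 0 0" --pt "-0.6 0.95 0 0 0 0 0"

```text
time: 7.5
eef_pos: [0.4816, -0.0985, 0.2264]
ee_rot: [0.619, 0.785, 0.001, 0.001]
ft_force: [0.4, 0.9, -1.5]
opening: 0.106
grasp_force: 40.6
```

Call:
servo_tool --pt "-0.6 0.95 0 0 0 0 0" --pt "-0.6 0.95 0 0 0 0 0" --pt "-0.6 0.95 -0.3 0 0 0 0" --pt "-0.6 0.95 -0.6 0 0 0 0" --pt "-0.6 0.95 -1 0 0 0 0"

```text
time: 8.0
eef_pos: [0.4225, -0.0029, 0.1885]
ee_rot: [0.619, 0.785, 0.002, 0.001]
ft_force: [-0.5, 0.5, -1.8]
opening: 0.106
grasp_force: 40.7
```

Call:
servo_tool --pt "0 0 -1 0 0 0 0" --pt "0 0 -1 0 0 0 0" --pt "0 0 -1 0 0 0 0" --pt "0 0 0 0 0 0 0"

```text
time: 8.4
eef_pos: [0.4212, -0.0036, 0.1263]
ee_rot: [0.619, 0.785, -0.001, -0.0]
ft_force: [-0.3, -0.3, -1.2]
opening: 0.11
grasp_force: 40.6
```

Run:
```python
from h import *
a=cams.camera("top");b=cams.camera("scene");print(bot.get_obs()["eef_pos"])
f=lambda p,x,y,w,h:cv2.resize(p["color"][y:y+h,x:x+w],(400,400),interpolation=3)
save({"color":np.hstack([f(a,290,200,130,130),f(b,270,120,130,130)])},"c2.png")
```

```text
[ 0.42210134 -0.00370412  0.12775651]
```

View pics/c2.png

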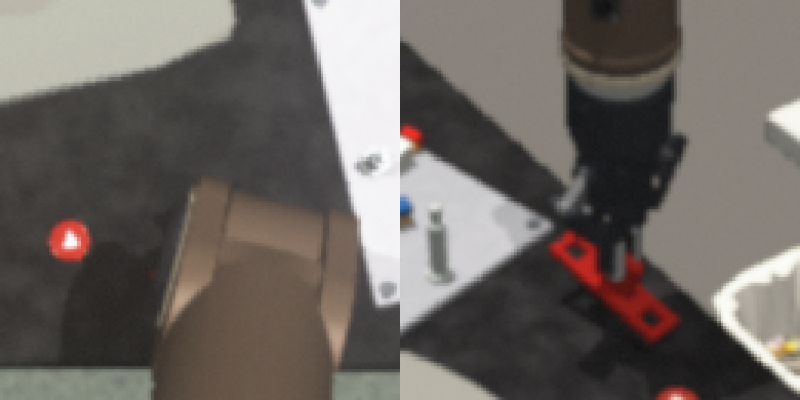

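Call:
servo_tool --pt "0 0 -1 0 0 0 0" --pt "0 0 -0.6 0 0 0 0" --pt "0 0 -0.2 0 0 0 0" --pt "0 0 -0.1 0 0 0 0" --pt "0 0 -0.1 0 0 0 0"

```text
time: 9.0
eef_pos: [0.4252, -0.0053, 0.0913]
ee_rot: [0.62, 0.784, 0.003, 0.003]
ft_force: [-9.0, -8.5, 47.4]
opening: 0.101
grasp_force: 51.3
```

Call:
servo_tool --pt "0 0 -0.05 0 0 0 0" --pt "0 0 -0.05 0 0 0 0"

```text
time: 9.2
eef_pos: [0.4251, -0.0052, 0.0903]
ee_rot: [0.62, 0.784, 0.004, 0.003]
ft_force: [-16.1, -8.4, 99.4]
opening: 0.105
grasp_force: 61.6
```

Call:
servo_tool --pt "0 0 0.2 0 0 0 0"

```text
time: 9.3
eef_pos: [0.4239, -0.0041, 0.092]
ee_rot: [0.62, 0.785, 0.002, 0.002]
ft_force: [-0.5, 1.5, -1.9]
opening: 0.109
grasp_force: 46.4
```

Call:
servo_tool --pt "0 0 0.05 0 0 0 0"

```text
time: 9.4
eef_pos: [0.4231, -0.0033, 0.092]
ee_rot: [0.619, 0.785, 0.002, 0.001]
ft_force: [0.7, 0.3, -1.7]
opening: 0.108
grasp_force: 46.4
```

Call:
servo_tool --pt "0 0 -0.05 0 0 0 0"

```text
time: 9.5
eef_pos: [0.4227, -0.003, 0.0903]
ee_rot: [0.619, 0.785, 0.001, 0.001]
ft_force: [-11.2, -1.4, 63.0]
opening: 0.107
grasp_force: 55.9
```

Call:
servo_tool --pt "0 0 0 0 0 0 0.5" --pt "0 0 0 0 0 0 0.6" --pt "0 0 0 0 0 0 0.6" --pt "0 0 0 0 0 0 0.6"

```text
time: 9.9
eef_pos: [0.4216, -0.003, 0.0887]
ee_rot: [0.619, 0.786, -0.0, -0.0]
ft_force: [0.4, -0.2, 0.0]
opening: 0.598
grasp_force: 0.0
```

Call:
servo_tool --pt "0 0 0.5 0 0 0 0.6" --pt "0 0 1 0 0 0 0.6" --pt "0 0 1 0 0 0 0.6" --pt "0 0 1 0 0 0 0.6" --pt "0 0 1 0 0 0 0"

```text
time: 10.4
eef_pos: [0.4215, -0.0033, 0.1802]
ee_rot: [0.619, 0.785, -0.0, 0.0]
ft_force: [0.4, -0.4, -0.3]
opening: 0.44
grasp_force: 0.0
```

Run:
```python
from h import *
a=cams.camera("top");b=cams.camera("scene");print(bot.get_obs()["eef_pos"])
f=lambda p,x,y,w,h:cv2.resize(p["color"][y:y+h,x:x+w],(400,400),interpolation=3)
save({"color":np.hstack([f(a,330,190,160,160),f(b,240,120,130,130)])},"c3.png")
```

```text
[ 0.42278143 -0.00311221  0.18124658]
```

View pics/c3.png

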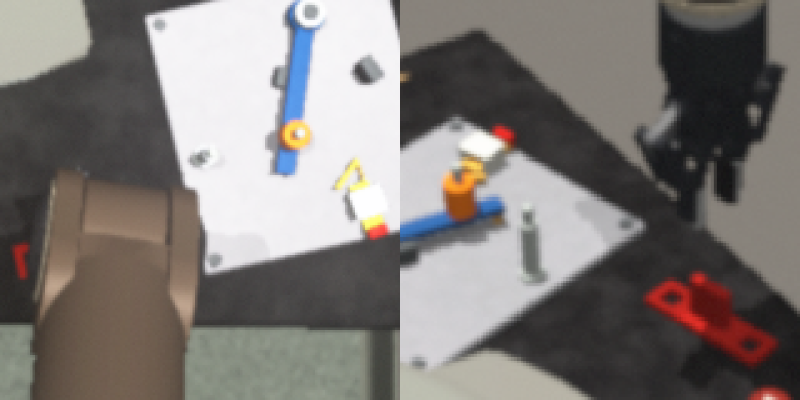

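Call:
servo_tool --pt "0.59 -0.98 0.2 0 0 0 0" --pt "0.59 -0.98 0 0 0 0 0" --pt "0.59 -0.98 0 0 0 0 0" --pt "0.59 -0.98 0 0 0 0 0" --pt "0.59 -0.98 0 0 0 0 0"

```text
time: 11.0
eef_pos: [0.4807, -0.1018, 0.1825]
ee_rot: [0.619, 0.785, -0.0, -0.0]
ft_force: [-0.4, -0.4, 0.1]
opening: 0.004
grasp_force: 0.0
```

Call:
servo_tool --pt "0.59 -0.98 0 0 0 0 0" --pt "0.59 -0.98 0 0 0 0 0" --pt "0.59 -0.98 0 0 0 0 0" --pt "0 0 0 0 0 0 0"

```text
time: 11.4
eef_pos: [0.5167, -0.1627, 0.1827]
ee_rot: [0.62, 0.785, -0.001, 0.001]
ft_force: [-0.6, 0.1, -0.7]
opening: 0.001
grasp_force: 0.0
```

Run:
```python
from h import *
a=cams.camera("top");b=cams.camera("scene");print(bot.get_obs()["eef_pos"],bot.get_obs()["opening"])
for p in(a,b):
  for t in("roller","post"):
    for r in spotter.spot_point(t,p)[:1]:print(t,r["score"],r["pixel"],ray(p,r["pixel"],.062))
f=lambda p,x,y,w,h:cv2.resize(p["color"][y:y+h,x:x+w],(400,400),interpolation=3)
save({"color":np.hstack([f(a,370,190,130,130),f(b,230,120,100,100)])},"c4.png")
```

```text
[ 0.51547433 -0.16008228  0.18224351] 0.004753904206391007
post 0.86 [414.7, 249.3] [ 0.5125162  -0.12518707  0.062     ]
roller 0.73 [262.6, 178.5] [ 0.522289   -0.19287044  0.062     ]
post 0.94 [277.6, 190.8] [ 0.51676987 -0.13020945  0.062     ]
```

View pics/c4.png

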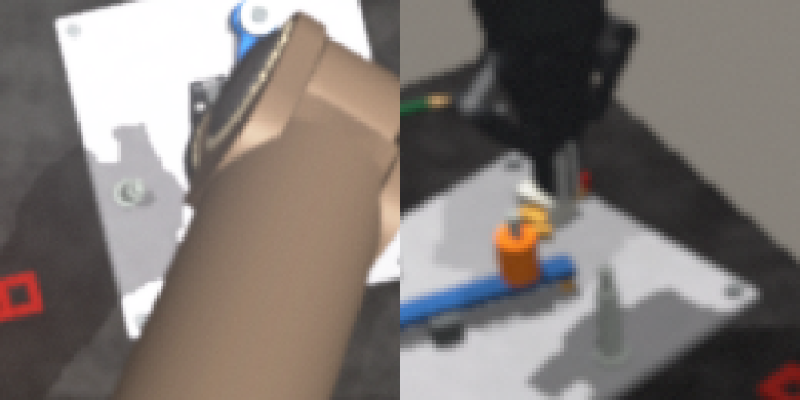

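Call:
servo_tool --pt "0 0 -0.8 0 0 0 0" --pt "0 0 -1 0 0 0 0" --pt "0 0 -1 0 0 0 0" --pt "0 0 -0.6 0 0 0 0" --pt "0 0 0 0 0 0 0"

```text
time: 12.2
eef_pos: [0.5151, -0.1591, 0.1136]
ee_rot: [0.619, 0.786, -0.001, -0.001]
ft_force: [1.4, -0.3, -0.3]
opening: 0.005
grasp_force: 0.0
```

Call:
servo_tool --pt "0.12 -0.49 0 0 0 0 0" --pt "0.12 -0.49 0 0 0 0 0" --pt "0.12 -0.49 0 0 0 0 0"

```text
time: 12.5
eef_pos: [0.5214, -0.1885, 0.115]
ee_rot: [0.619, 0.786, 0.0, -0.003]
ft_force: [-8.1, 9.0, 1.6]
opening: -0.002
grasp_force: 4.8
```

Call:
servo_tool --pt "0.0 -0.5 0 0 0 0 0" --pt "0.04 -0.5 0 0 0 0 0"

```text
time: 12.7
eef_pos: [0.5215, -0.2083, 0.1145]
ee_rot: [0.619, 0.785, 0.0, -0.004]
ft_force: [-7.3, 8.1, 1.2]
opening: 0.004
grasp_force: 4.7
```

Call:
servo_tool --pt "0.1 -0.5 0 0 0 0 0" --pt "0.12 -0.5 0 0 0 0 0"

```text
time: 12.9
eef_pos: [0.5248, -0.2269, 0.114]
ee_rot: [0.619, 0.785, 0.0, -0.006]
ft_force: [-13.2, 16.6, 9.3]
opening: -0.002
grasp_force: 9.6
```

Run:
```python
from h import *
b=cams.camera("scene");a=cams.camera("top");o=bot.get_obs();print(o["eef_pos"],o["ft_force"],o["moment"])
f=lambda p,x,y,w,h:cv2.resize(p["color"][y:y+h,x:x+w],(400,400),interpolation=3)
save({"color":np.hstack([f(a,400,190,110,110),f(b,230,120,100,100)])},"c5.png")
```

```text
[ 0.52510104 -0.22849059  0.11417046] [-7.00629877  7.98066945  0.32608259] [ 1.66693638  1.5483356  -0.03095451]
```

View pics/c5.png

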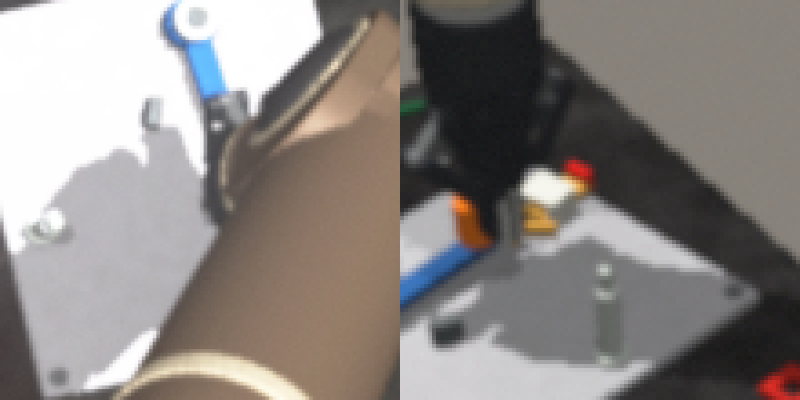

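Call:
servo_tool --pt "0.3 -0.1 0 0 0 0 0" --pt "0.3 -0.2 0 0 0 0 0"

```text
time: 13.2
eef_pos: [0.5358, -0.2316, 0.1134]
ee_rot: [0.619, 0.786, 0.0, -0.007]
ft_force: [-9.7, 9.1, 1.8]
opening: -0.005
grasp_force: 5.1
```

Call:
servo_tool --pt "0.16 -0.45 0 0 0 0 0" --pt "0.16 -0.45 0 0 0 0 0"

```text
time: 13.4
eef_pos: [0.5451, -0.2508, 0.114]
ee_rot: [0.619, 0.786, 0.001, -0.004]
ft_force: [-3.6, 10.2, -3.0]
opening: -0.002
grasp_force: 5.8
```

Run:
```python
from h import *
b=cams.camera("scene");a=cams.camera("top");o=bot.get_obs();print(o["eef_pos"],o["ft_force"],o["moment"])
f=lambda p,x,y,w,h:cv2.resize(p["color"][y:y+h,x:x+w],(400,400),interpolation=3)
save({"color":np.hstack([f(a,400,190,110,110),f(b,230,120,100,100)])},"c6.png")
```

```text
[ 0.54552666 -0.25169299  0.1140876 ] [-3.93802975 10.21157394 -1.19523884] [ 2.15774852  0.98235221 -0.09963519]
```

View pics/c6.png

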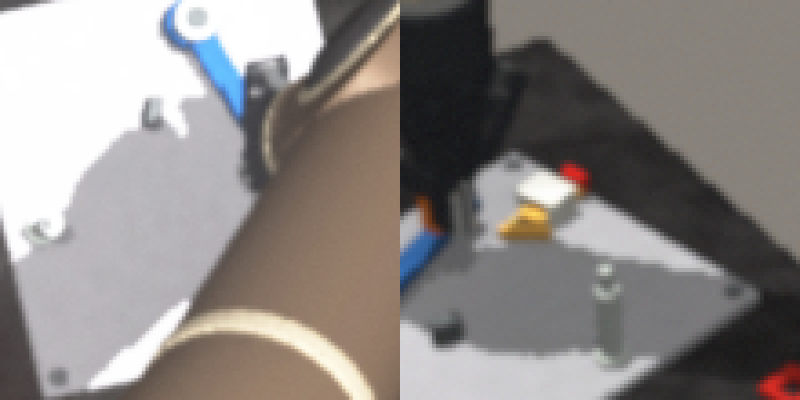

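Call:
servo_tool --pt "0.05 -0.15 0 0 0 0 0" --pt "0 0 0 0 0 0 0"

```text
time: 13.7
eef_pos: [0.5465, -0.2538, 0.1141]
ee_rot: [0.619, 0.786, 0.001, -0.004]
ft_force: [-4.2, 10.7, -1.9]
opening: 0.001
grasp_force: 5.6
```

Call:
servo_tool --pt "0.04 -0.1 0 0 0 0 0" --pt "0 0 0 0 0 0 0"

```text
time: 13.9
eef_pos: [0.5473, -0.2554, 0.1141]
ee_rot: [0.618, 0.786, 0.001, -0.004]
ft_force: [-3.4, 10.8, -1.3]
opening: -0.001
grasp_force: 5.7
```

Call:
servo_tool --pt "0.04 -0.1 0 0 0 0 0" --pt "0 0 0 0 0 0 0"

```text
time: 14.1
eef_pos: [0.5482, -0.2573, 0.1141]
ee_rot: [0.618, 0.786, 0.001, -0.004]
ft_force: [-3.3, 11.3, -1.8]
opening: 0.001
grasp_force: 5.8
```

Call:
servo_tool --pt "0.04 -0.1 0 0 0 0 0" --pt "0 0 0 0 0 0 0"

```text
time: 14.3
eef_pos: [0.5488, -0.2584, 0.1141]
ee_rot: [0.618, 0.786, 0.002, -0.005]
ft_force: [-4.5, 13.6, -0.7]
opening: -0.004
grasp_force: 7.2
```

Call:
servo_tool --pt "0.02 -0.05 0 0 0 0 0" --pt "0 0 0 0 0 0 0" --pt "0 0 0 0 0 0 0"

```text
time: 14.6
eef_pos: [0.5489, -0.2585, 0.114]
ee_rot: [0.618, 0.786, 0.002, -0.005]
ft_force: [-7.0, 16.1, 2.3]
opening: 0.002
grasp_force: 8.5
```

Run:
```python
from h import *
b=cams.camera("scene");a=cams.camera("top");o=bot.get_obs();print(o["eef_pos"],o["ft_force"])
f=lambda p,x,y,w,h:cv2.resize(p["color"][y:y+h,x:x+w],(400,400),interpolation=3)
save({"color":np.hstack([f(a,400,190,110,110),f(b,210,120,160,160)])},"c7.png")
```

```text
[ 0.54889806 -0.25853923  0.11401225] [-5.83112636 16.1939573   1.24975635]
```

View pics/c7.png

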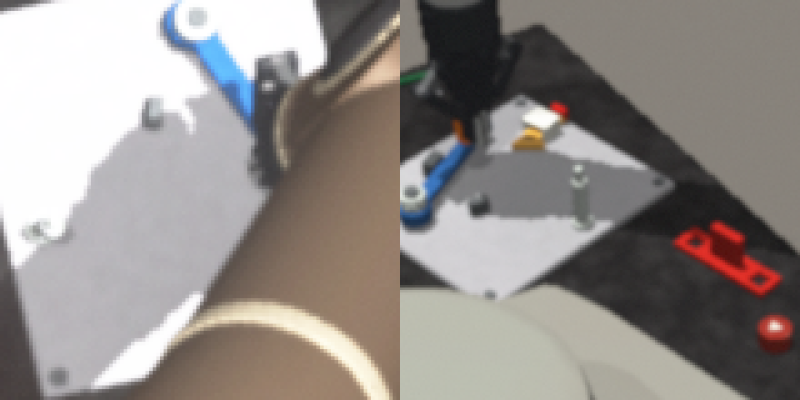

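The arm is at its stop: the push rises to about 17 N with no further movement. The pawl is home, and the link stands flat and clear of the tensioner.

```bash
python3 -c "
from bench import job
print(job.close_job())"
```

```text
the job is handed in; nothing more can be done
None
```

The job is handed in (result not reported back): the red link stands flat and released on the bare worktop, clear of the tensioner, and the closed fingers are holding the blue arm at its end stop, past the clicked pawl, with about 17 N.

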